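# Fetch the vial rack and seat it on the sampler's sloping drive

## Robot

A 6-joint arm with a two-finger parallel gripper is mounted at the origin on the work surface. World frame = base frame: x ahead of the robot, y to its left, z up, the work surface at z = 0. Lengths are in m, angles in rad, forces in N, time in s.
With the tool pointing down it reaches from about 0.35 to 0.975 m from the base axis. Payload 4.9 kg.
Tool frame: the origin (TCP) lies between the finger pads; the fingertips stand 25 mm ahead of it and the grasp point (between the pads) lies 6 mm ahead of it; z points along the fingers, y is the line along which they close (so a half turn about z gives the same grasp; the last joint's range is limited). The gripper opens to 85 mm and grips with 20 to 120 N. Pads are 22 mm wide; open, the fingers measure 114 mm over their backs; the gripper's body (76 mm by 85 mm) begins 54 mm behind the grasp point. The pads swing forward as they close: fully open they stand 13 mm farther back than shut.
Start: joints at [-1.346, 0.053, 1.613, -0, 1.476, -0.119], TCP at [0.211, -0.588, 0.256] pointing down, gripper open.
Joint ranges: [-3.01, 3.01], [-1.01, 2.22], [0.06, 2.58], [-1.02, 4.17], [0.09, 2.62], [-3.14, 3.14]. Speed limits (rad/s): [2.57, 2.57, 3.14, 3.14, 3.14, 3.14].

## Interface

Orientations are given as a unit quaternion [w, x, y, z].
In Python, from plant import manip gives the robot as it stands.
- The arm moves only by the shell command python3 -m inch 'ROWS'. ROWS is JSON, a list of rows, each a list of 3 entries, a list of its own where there are three numbers: the shift along the tool's x, y, z in m, then the turn, a rotation vector about the tool's x, y, z in rad, then the opening, from 0 (shut) to 1 (fully open). A call has 1 to 8 rows; each row shifts and turns the commanded pose from where the row before left it, along the tool's axes as they then stand; what a row does not reach is not made up. A row lasts 1/10 s, in which the tool goes at most 50 mm and 8.59 degrees, less where a joint would pass 70% of its speed; a pose out of reach is approached as far as the arm can. A call with a gripper value outside its range is refused whole. The fingers move at their own pace and stop on an object; the grip force is fixed at half the most. Time passes only in rows, so rows that do not move let the fingers close. It gives the time, the measured TCP pose, the force, the opening and the grip force at its end, in the units of the state.
- manip.state(): the state, without advancing time (a new reading comes with each control period).
- manip.grab_frame(name): name is "scene" or "top" or "wrist"; returns (picture, depth): 480x640x3 uint8, red, green, blue; 480x640 float32, m along the optical axis (not along the pixel's ray), 0 where there is no reading.
- manip.camera_params(name): a dict with "camera_matrix" (3x3 intrinsics, pixels), "rvec" (rotation vector, rad) and "tvec" (3), from world to camera coordinates, as OpenCV has them. Camera axes: x right, y down, z forward; pixel columns grow to the right and rows downward; lengths in m; the calibration is good to about 2 mm. A picture is of the moment at which its call begins: read the wrist's pose just before it. camera_params takes no time and is no camera call; for the wrist camera it gives the pose at the moment of the call.
- manip.job_done(): hands the job in; it is judged then, once.
Trained networks look in the newest picture that a camera, given by its name, has taken for a name from the list of things; names that differ only in an ending like _2 or _b are one class to them, and where a whole thing is asked for, a point or a joint stands for the part that bears it (a point fixed in the world has none). Each returns a list of dicts, best first, with "score" (0 to 1); they miss things now and then, are a little off and sometimes report something else, mostly with a low value. They report only what shows in the picture. A call takes as long as a camera call. They do not tell look-alikes from the thing itself.
- manip.look_for(camera, label): "point" ([x, y, z] in m, in world coordinates, good to about 4 mm: the middle of the surface that is visible of it).
The state is a dict: "time": time; "joint_pos": joint angles; "joint_vel": joint speeds; "joint_efforts": joint torques, N m; "tool_pos": TCP position; "tool_rot": TCP orientation; "contact_force": force on the tool from outside, world axes, zero at the start; "ft_torque": the same for the moment, N m; "gripper_width": opening from 0.0 (shut) to 1.0 (fully open); "grasp_force": force on a finger pad.
Only numpy, scipy, OpenCV 4.12 (cv2) and the standard library are available. Lean on these libraries where they do the work, as an engineer would, in place of code of your own. Each camera call takes 0.05 s, during which the arm holds its last target. There are 200 camera calls.

## Task

Open only the compartment with the blue lid, lift the blue vial rack out of it, and seat the rack on the two pegs of the sampler's sloping seat, fully home and flush, either way round. Let go of it; the blue lid may stay open, the yellow and grey lids must stay shut, and nothing else on the bench is to be moved or knocked over.

Things in the scene. Friction and masses are not known exactly. Their poses are not given: they have to be found in the camera images.
- rack: Blue vial rack, 0.15 to 0.31 kg, upright in the blue-lidded compartment. Block 72 (x) x 50 (y) x 24 (z) mm, vial caps up to z = 31, white grip fin in the middle: 46 in x, 14 thick in y, z = 24 to 76. Two blind holes in the underside at x = +-22, y = 0: 11 wide, 20 deep, chamfered by 3. Origin: centre of the underside; z up out of the rack. Same after a half turn about z
- rack_grip (a point): Point on the rack's fin good to grip (pinch across the rack's y): 62 mm above the rack's underside, on its z axis
- seat: Grey seat on the white rack drive, 110 (x) x 90 (y) mm, sloping 30 degrees down towards the robot. Origin: centre of its surface, 105 above the table; z square out of it, x up the slope, y level. Brass pegs along z at x = +-22, y = 0: 9 dia, 17 tall, top 6 mm tapered to 4 dia. With the rack home the two origins and z axes coincide, x along x (either way round)
- drive: White housing that carries the seat, fixed to the table. Origin on the table under the seat's centre; foot 175 x 140 mm, 30 tall, from 85 mm in front (-x) to 90 mm behind (+x) the origin; nothing on it stands higher than the seat's upper edge, 133 mm
- box_blue: White compartment with the blue lid (holds the rack), fixed on a 12 mm tray, one of three in a row side by side at 116 mm, in any order. Outside 104 (x) x 110 (y) x 90 mm, walls and floor 4 mm. Origin: centre of its underside; x points to the hinge side, away from the robot; rim 90 mm above the origin
- lid_blue (a joint): Hinge of the blue lid: 0 shut, grows as it opens to 1.9 rad (leaning back past upright). Stiff hinge: stays where left, about 1 to 2 N at the pull moves it
- lid_blue_pull (a point): Centre of the red barrel pull of the blue lid, a bar 16 mm diameter and 18 mm long lying level along the box's y, in front of the lid's free edge (16 mm out). Pinch its two ends across y; it then turns freely enough between the fingers. It is 120 mm from the hinge line
- lid_blue_hinge (a point): Middle of the blue lid's hinge line (along the box's y), on the far top rim; the pull goes round it in an upright circle. Its axes turn with the lid
- box_yellow: White compartment with the yellow lid (to stay shut), fixed on a 12 mm tray, one of three in a row side by side at 116 mm, in any order. Outside 104 (x) x 110 (y) x 90 mm, walls and floor 4 mm. Origin: centre of its underside; x points to the hinge side, away from the robot; rim 90 mm above the origin
- lid_yellow (a joint): Hinge of the yellow lid: 0 shut, grows as it opens to 1.9 rad (leaning back past upright). Stiff hinge: stays where left, about 1 to 2 N at the pull moves it
- lid_yellow_pull (a point): Centre of the red barrel pull of the yellow lid, a bar 16 mm diameter and 18 mm long lying level along the box's y, in front of the lid's free edge (16 mm out). Pinch its two ends across y; it then turns freely enough between the fingers. It is 120 mm from the hinge line
- lid_yellow_hinge (a point): Middle of the yellow lid's hinge line (along the box's y), on the far top rim; the pull goes round it in an upright circle. Its axes turn with the lid
- box_grey: White compartment with the grey lid (to stay shut), fixed on a 12 mm tray, one of three in a row side by side at 116 mm, in any order. Outside 104 (x) x 110 (y) x 90 mm, walls and floor 4 mm. Origin: centre of its underside; x points to the hinge side, away from the robot; rim 90 mm above the origin
- lid_grey (a joint): Hinge of the grey lid: 0 shut, grows as it opens to 1.9 rad (leaning back past upright). Stiff hinge: stays where left, about 1 to 2 N at the pull moves it
- lid_grey_pull (a point): Centre of the red barrel pull of the grey lid, a bar 16 mm diameter and 18 mm long lying level along the box's y, in front of the lid's free edge (16 mm out). Pinch its two ends across y; it then turns freely enough between the fingers. It is 120 mm from the hinge line
- lid_grey_hinge (a point): Middle of the grey lid's hinge line (along the box's y), on the far top rim; the pull goes round it in an upright circle. Its axes turn with the lid
- solvent: Bystander, loose: closed amber solvent bottle, 60 dia x 130 tall (mm); origin at the centre of its underside
- septa_jar: Bystander, loose: small jar with red cap, 50 dia x 55 tall (mm); origin at the centre of its underside
- beaker: Bystander, loose: open clear beaker, 64 dia x 75 tall (mm); origin at the centre of its underside
- wrench: Bystander, loose: steel open wrench lying along its x, length 150 (mm); origin at the centre of its underside
- vial_carton: Bystander, loose: cardboard vial carton 40 x 60 x 35 (mm); origin at the centre of its underside
- remote: Bystander, loose: flat white hand remote 45 x 140 x 18 (mm); origin at the centre of its underside
- mouse: Bystander, loose: black computer mouse 100 x 60 x 30 (mm); origin at the centre of its underside
Not all that is in view belongs to the job. Leave any pink or turquoise look-alike of the drive alone.

How it is judged:
On the way, in this order (a step that is already met when the one before it is completed fails the run):
1. the blue lid is opened (beyond 1.0 rad) (value of joint lid_blue above 1 rad), for 0.1 s.
2. the rack is lifted out of its compartment (its underside above the compartment's rim) (z of rack in the frame of box_blue above 0.092 m), for 0.1 s.
At the end, for the whole second after the job is handed in: The rack rests released on the pegs: origin within 3 mm of the seat's along each seat axis, x axis within 0.07 rad (either way round), z axis within 0.06 rad. Yellow and grey lids under 0.1 rad, every bystander within 30 mm of its start. The blue lid may be open or shut (x of rack in the frame of seat between -0.003 and 0.003 m and y of rack in the frame of seat between -0.003 and 0.003 m and z of rack in the frame of seat between -0.003 and 0.003 m and angle between the x axis of rack and the x axis of seat, either way round below 0.07 rad and angle between the z axis of rack and the z axis of seat, either way round below 0.06 rad and linear speed of rack below 0.01 m/s and angular speed of rack below 0.1 rad/s and value of joint each of lid_yellow, lid_grey below 0.1 rad and distance of each of solvent, septa_jar, beaker, wrench, vial_carton, remote, mouse from where it was at the start of the episode below 0.03 m); the robot touches nothing.
It fails at once if the yellow or grey lid is opened (beyond 0.15 rad) (value of joint any of lid_yellow, lid_grey above 0.15 rad).
It fails at once if a bystander is moved by more than 30 mm or knocked over (distance of any of solvent, septa_jar, beaker, wrench, vial_carton, remote, mouse from where it was at the start of the episode above 0.03 m or angle between any of solvent, septa_jar, beaker, wrench, vial_carton, remote, mouse's own z axis and vertical above 0.5 rad).
It also fails if it takes over 54 s, if anything falls off the work surface, if the arm or the gripper's body presses on something with over 40 N, if the wrist force passes 120 N, or if a joint passes its speed limit or range.

## Working session

There is one attempt and no reset: what is moved stays moved. The work goes in short steps, Python scripts to look and compute and a shell command to move; the robot and the scene stay as the last step left them, time stands still between calls to the robot, and variables do not carry over. Pictures are saved under pics/ and viewed, at most 10 in all, crops included, and the job is handed in when it is done.

```bash
mkdir -p pics; ls; cat > h.py <<'E'
import numpy as np, cv2
from plant import manip
from scipy.spatial.transform import Rotation as R
def cam(n):
    p=manip.camera_params(n); return np.array(p["camera_matrix"]),R.from_rotvec(np.ravel(p["rvec"])).as_matrix(),np.ravel(p["tvec"])
def grab(n,f=None):
    c=cam(n); im,d=manip.grab_frame(n)
    if f: cv2.imwrite("pics/"+f,im[:,:,::-1])
    return im,d,c
def cloud(d,c):
    K,Rm,t=c; v,u=np.mgrid[:480,:640]
    P=np.stack([(u-K[0,2])/K[0,0]*d,(v-K[1,2])/K[1,1]*d,d],-1)
    W=(P-t)@Rm; W[d==0]=np.nan; return W
def tool():
    s=manip.state(); q=s["tool_rot"]; return np.array(s["tool_pos"]),R.from_quat([q[1],q[2],q[3],q[0]])
E
python3 - <<'E'
from h import *
for n in("scene","top"):
    im,d,c=grab(n,n+"0.png"); np.savez(n+"0.npz",im=im,W=cloud(d,c))
    for l in("rack","seat","drive","lid_blue_pull","lid_yellow_pull","lid_grey_pull","lid_blue","box_blue"):
        print(n,l,[(np.round(r["point"],3).tolist(),round(r["score"],2)) for r in manip.look_for(n,l)][:4])
print(tool()[0],tool()[1].as_matrix().round(3))
E
```

```text
pics
scene rack [([0.55, -0.1, 0.112], 0.55)]
scene seat [([0.258, 0.336, 0.103], 0.9), ([0.34, 0.58, 0.094], 0.87), ([0.312, -0.22, 0.106], 0.83), ([0.527, 0.236, 0.101], 0.6)]
scene drive [([0.264, 0.324, 0.063], 0.93), ([0.682, 0.134, 0.034], 0.71), ([0.534, 0.231, 0.068], 0.69), ([0.347, 0.567, 0.055], 0.59)]
scene lid_blue_pull [([0.551, -0.101, 0.107], 0.75)]
scene lid_yellow_pull [([0.574, -0.216, 0.106], 0.79), ([0.574, -0.1, 0.109], 0.34)]
scene lid_grey_pull [([0.536, 0.015, 0.108], 0.9), ([0.561, 0.01, 0.111], 0.59)]
scene lid_blue [([0.551, -0.099, 0.111], 0.97)]
scene box_blue [([0.574, -0.101, 0.107], 0.95)]
top rack [([0.542, -0.1, 0.107], 0.37), ([0.502, 0.251, 0.108], 0.34)]
top seat [([0.499, 0.252, 0.103], 0.8), ([0.281, -0.217, 0.104], 0.64), ([0.323, 0.593, 0.105], 0.59), ([0.228, 0.344, 0.106], 0.56)]
top drive [([0.268, -0.209, 0.078], 0.73), ([0.502, 0.252, 0.105], 0.64), ([0.31, 0.574, 0.082], 0.63), ([0.488, 0.244, 0.08], 0.62)]
top lid_blue_pull [([0.542, -0.101, 0.11], 0.7), ([0.539, -0.1, 0.106], 0.19)]
top lid_yellow_pull [([0.565, -0.216, 0.113], 0.95)]
top lid_grey_pull [([0.53, 0.012, 0.113], 0.68), ([0.714, 0.28, 0.028], 0.61)]
top lid_blue [([0.542, -0.102, 0.106], 0.95), ([0.529, 0.013, 0.107], 0.22)]
top box_blue [([0.539, -0.099, 0.106], 0.84), ([0.528, 0.013, 0.109], 0.24)]
[ 0.21067679 -0.58842335  0.25632554] [[ 0.941  0.337  0.   ]
 [ 0.337 -0.941 -0.   ]
 [ 0.     0.    -1.   ]]
```

View pics/top0.png

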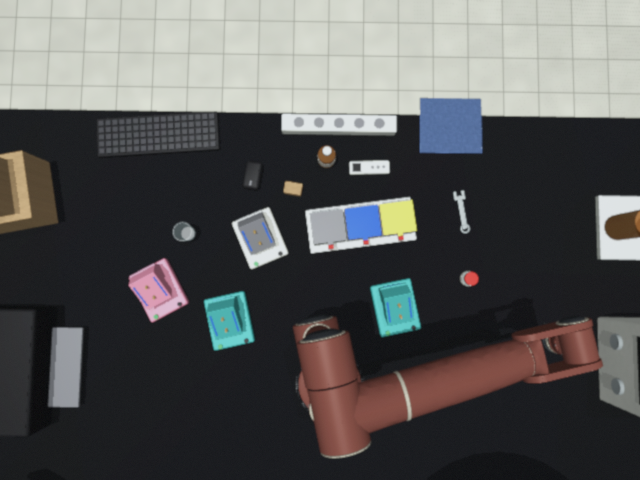

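View pics/scene0.png

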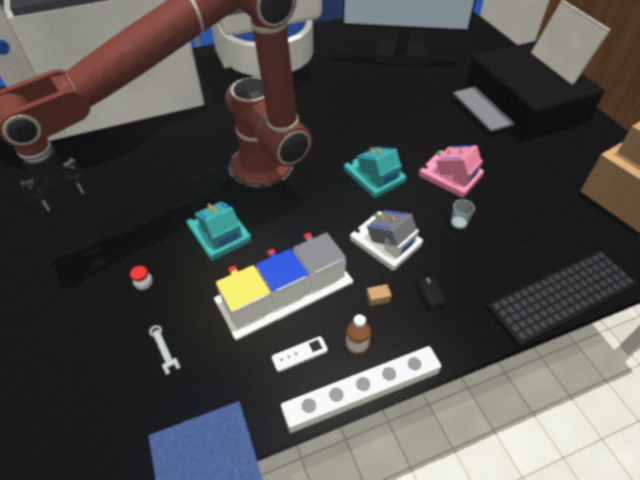

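Top view: candidates for the seat are the white drive with grey seat at (260,238), the turquoise look-alikes at (396,307) and (228,320), and the pink one at (157,290). I choose the white one. The lids are grey (327,226), blue (362,222) and yellow (398,217), with the blue pull at (366,242). The scene view agrees: blue lid (282,268), white drive (388,235).

```bash
python3 - <<'E'
from h import *
im=np.load("top0.npz")["im"]
cv2.imwrite("pics/crop0.png",cv2.resize(im[190:280,220:430,::-1],None,fx=3.8,fy=3.8,interpolation=cv2.INTER_CUBIC))
for n in("top","scene"):
    z=np.load(n+"0.npz"); im,W=z["im"].astype(int),z["W"]; r,g,b=im[...,0],im[...,1],im[...,2]
    zz=W[...,2]; near=(abs(W[...,0]-.58)<.15)&(abs(W[...,1]+.1)<.2)
    for nm,m in(("blue",(b>150)&(r<110)&near&(zz>.08)),("yel",(r>150)&(g>150)&(b<130)&near&(zz>.08)),("red",(r>140)&(g<80)&(b<80)&near)):
        P=W[m]; print(n,nm,len(P),np.nanmedian(P,0).round(4), cv2.minAreaRect(P[:,:2].astype(np.float32)) if nm!="red" else "")
    m=(np.hypot(W[...,0]-.51,W[...,1]-.25)<.05)&(zz>.07)&(abs(r-b)<35)&(abs(r-g)<35)&(r<150)
    P=W[m]; c=np.median(P,0)
    for _ in range(4):
        u,s,vt=np.linalg.svd(P-P.mean(0),full_matrices=False); nv=vt[2]*np.sign(vt[2][2]); e=(P-P.mean(0))@nv; P=P[abs(e)<max(.003,1.5*e.std())]
    print(n,"seat",len(P),P.mean(0).round(4),nv.round(3),"slope",np.degrees(np.arccos(nv[2])),"yaw",np.arctan2(-nv[1],-nv[0]))
E
```

```text
top blue 1044 [ 0.5447 -0.1005  0.1093] ((0.5432376265525818, -0.10359182208776474), (0.10709691047668457, 0.11482381820678711), 7.395510673522949)
top yel 704 [ 0.5701 -0.2314  0.109 ] ((0.5561517477035522, -0.2170996069908142), (0.10891149938106537, 0.1136106476187706), 11.188898086547852)
top red 3 [ 0.4943 -0.2262  0.1131] 
top seat 351 [0.5047 0.2493 0.1123] [-0.449 -0.207  0.869] slope 29.634164731962038 yaw 0.43146213553840185
scene blue 1244 [ 0.5477 -0.1029  0.1094] ((0.543786346912384, -0.10090256482362747), (0.11220163106918335, 0.11023155599832535), 8.19090461730957)
scene yel 1375 [ 0.5632 -0.2179  0.1091] ((0.5575070977210999, -0.2127351462841034), (0.11406048387289047, 0.11647149920463562), 8.122251510620117)
scene red 57 [ 0.4786 -0.1075  0.1129] 
scene seat 355 [0.5128 0.2482 0.113 ] [-0.309 -0.327  0.893] slope 26.71223035199056 yaw 0.8139006631692882
```

View pics/crop0.png

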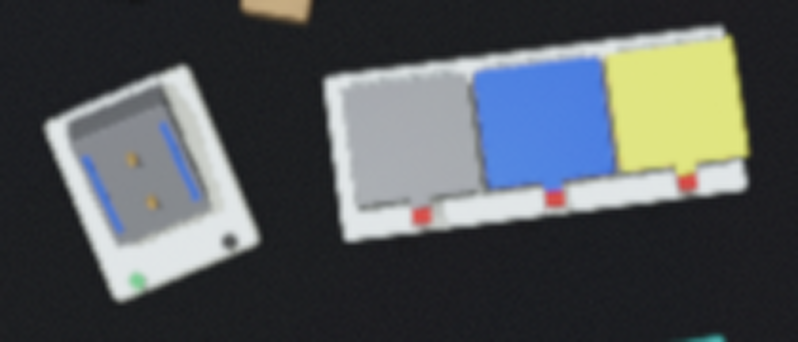

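Close crop: blue lid confirmed with its pull at about (366,242) in the full image; grey and yellow lids on either side. The white drive shows two brass pegs with blue rails. Moving above the pull.

```bash
python3 -m inch '[[[0.028,-0.0265,-0.002],[0,0,0],1],[[0.028,-0.0265,-0.002],[0,0,0],1],[[0.028,-0.0265,-0.002],[0,0,0],1],[[0.028,-0.0265,-0.002],[0,0,0],1],[[0.028,-0.0265,-0.002],[0,0,0],1],[[0.028,-0.0265,-0.002],[0,0,0],1],[[0.028,-0.0265,-0.002],[0,0,0],1],[[0.028,-0.0265,-0.002],[0,0,0],1]]'
python3 -m inch '[[[0.028,-0.0265,0],[0,0,0],1],[[0.028,-0.0265,0],[0,0,0],1],[[0.028,-0.0265,0],[0,0,0],1],[[0.028,-0.0265,0],[0,0,0],1],[[0.028,-0.0265,0],[0,0,0],1],[[0.028,-0.0265,0],[0,0,0],1],[[0,0,0],[0,0,0.1],1],[[0,0,0],[0,0,0.1],1]]'
python3 - <<'E'
from h import *
p,r=tool(); im,d,c=grab("wrist","w1.png"); W=cloud(d,c); np.savez("w1.npz",im=im,W=W)
C=-c[1].T@c[2]; print("cam in tool",r.inv().apply(C-p).round(3),"axis in tool",r.inv().apply(c[1][2]).round(3)); print(p.round(4),r.as_matrix().round(3))
im=im.astype(int); rr,g,b=im[...,0],im[...,1],im[...,2]
for nm,m in(("red",(rr>120)&(g<80)&(b<80)),("blue",(b>130)&(rr<110)&(b-rr>60))):
    n,l,st,ce=cv2.connectedComponentsWithStats(m.astype(np.uint8))
    for i in range(1,n):
        if st[i,4]>100:
            P=W[l==i]; print(nm,st[i],np.nanmedian(P,0).round(4),np.nanpercentile(P[:,2],[5,95]).round(4),cv2.minAreaRect(P[~np.isnan(P[:,0]),:2].astype(np.float32)))
for l in("lid_blue_pull",): print(l,[(np.round(q["point"],4).tolist(),round(q["score"],2)) for q in manip.look_for("wrist",l)])
E
```

```text
time: 1.7
tool_pos: [0.3505, -0.3119, 0.2726]
tool_rot: [0.0, 0.985, 0.171, 0.0]
contact_force: [0.9, -0.0, 0.8]
gripper_width: 0.999
grasp_force: 0.0
time: 2.5
tool_pos: [0.4551, -0.1057, 0.2724]
tool_rot: [0.0, 0.997, 0.071, 0.0]
contact_force: [0.1, 0.3, -0.4]
gripper_width: 0.998
grasp_force: 0.0
cam in tool [ 0.084  0.    -0.118] axis in tool [-0.323  0.     0.946]
[ 0.4551 -0.1057  0.2724] [[ 0.99   0.142  0.   ]
 [ 0.142 -0.99  -0.   ]
 [ 0.     0.    -1.   ]]
red [164 183  26  19 425] [0.466  0.0036 0.113 ] [0.1097 0.1146] ((0.4652809798717499, 0.004308898933231831), (0.013694743625819683, 0.018159888684749603), 8.593050003051758)
red [315 185  24  17 373] [ 0.4814 -0.1107  0.1131] [0.1103 0.1147] ((0.4704323410987854, -0.1162681132555008), (0.042080171406269073, 0.018657084554433823), 26.983373641967773)
red [466 188  25  16 343] [ 0.4961 -0.2263  0.1132] [0.0007 0.1148] ((0.4875151216983795, -0.25389552116394043), (0.08015261590480804, 0.020073460415005684), 76.13314819335938)
red [620 320  20  39 578] [ 0.3565 -0.4621  0.0552] [0.     0.0567] ((0.3372110426425934, -0.4912797212600708), (0.1130458191037178, 0.025509824976325035), 48.411617279052734)
blue [  249    19   163   166 23514] [ 0.5521 -0.1023  0.1092] [0.1079 0.1105] ((0.5437474846839905, -0.11259112507104874), (0.14567643404006958, 0.1303427517414093), 8.326321601867676)
blue [ 329  303  120  126 2643] [ 0.268  -0.1703  0.0303] [0.0276 0.0315] ((0.30421239137649536, -0.20327699184417725), (0.1293085217475891, 0.33400392532348633), 87.24600982666016)
blue [ 357  342   85   96 5745] [ 0.3129 -0.2025  0.1142] [0.0864 0.1311] ((0.30456092953681946, -0.19968634843826294), (0.3727201223373413, 0.07891283184289932), 18.672021865844727)
lid_blue_pull [([0.5516, -0.1005, 0.1097], 0.58), ([0.5387, 0.0085, 0.109], 0.32)]
```

View pics/w1.png

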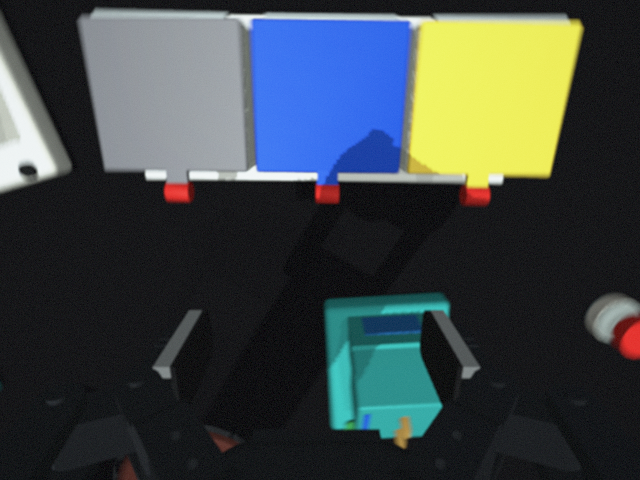

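The wrist view shows the blue lid at (330,95) and its pull at (327,193), with the neighbouring pulls at (178,192) and (475,196). Going down on the blue pull.

```bash
python3 -m inch '[[[0.011,0.004,0.02],[0,0,0.012],0.6],[[0.01,0.0042,0.03],[0,0,0],0.6],[[0,0,0.03],[0,0,0],0.6],[[0,0,0.03],[0,0,0],0.6],[[0,0,0.03],[0,0,0],0.6],[[0,0,0.014],[0,0,0],0.6],[[0,0,0],[0,0,0],0.6]]'
python3 -m inch '[[[0,0,0],[0,0,0],0],[[0,0,0],[0,0,0],0],[[0,0,0],[0,0,0],0],[[0,0,0],[0,0,0],0],[[0,0,0],[0,0,0],0],[[0,0,0],[0,0,0],0]]'
python3 - <<'E'
from h import *
grab("wrist","w2.png"); print(manip.state()["joint_pos"])
E
```

```text
time: 3.3
tool_pos: [0.475, -0.1119, 0.116]
tool_rot: [-0.001, 0.998, 0.066, -0.002]
contact_force: [-0.4, -0.7, 0.7]
gripper_width: 0.599
grasp_force: 0.0
time: 3.9
tool_pos: [0.4776, -0.1109, 0.1207]
tool_rot: [-0.002, 0.998, 0.066, 0.001]
contact_force: [-1.7, 7.6, 5.7]
gripper_width: 0.19
grasp_force: 58.7
[-0.3820344  -0.14992015  2.04386802  0.00409724  1.24663248  1.05526525]
```

View pics/w2.png

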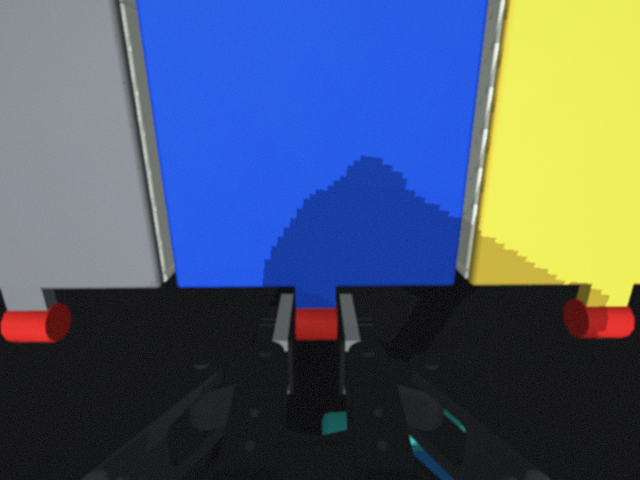

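The pull is held centred between the pads at (317,323). Computing the arc.

```bash
python3 - <<'E'
import numpy as np
# plane coords (x fwd, z up) rel. hinge; tool x=fwd, tool z=down at tilt 0; tilt a: + about world y
L=.011;N=20;th=np.linspace(0,1.75,N+1);al=.6*th/1.75
tx=lambda a:np.array([np.cos(a),-np.sin(a)]); tz=lambda a:np.array([-np.sin(a),-np.cos(a)])
T=[.12*np.array([-np.cos(t),np.sin(t)])-L*tz(a) for t,a in zip(th,al)]
for i in range(N):
    d=T[i+1]-T[i]; print([round(float(d@tx(al[i])),4),0,round(float(d@tz(al[i])),4)])
E
```

```text
[0.0008, 0, -0.0105]
[0.0014, 0, -0.0104]
[0.002, 0, -0.0104]
[0.0026, 0, -0.0102]
[0.0032, 0, -0.0101]
[0.0037, 0, -0.0099]
[0.0043, 0, -0.0097]
[0.0049, 0, -0.0095]
[0.0054, 0, -0.0092]
[0.0059, 0, -0.0089]
[0.0064, 0, -0.0085]
[0.0069, 0, -0.0082]
[0.0074, 0, -0.0078]
[0.0078, 0, -0.0074]
[0.0082, 0, -0.0069]
[0.0086, 0, -0.0065]
[0.009, 0, -0.006]
[0.0093, 0, -0.0055]
[0.0096, 0, -0.005]
[0.0099, 0, -0.0044]
```

```bash
python3 -m inch '[[[0.0008,0,-0.0105],[0,-0.03,0],0],[[0.0014,0,-0.0104],[0,-0.03,0],0],[[0.002,0,-0.0104],[0,-0.03,0],0],[[0.0026,0,-0.0102],[0,-0.03,0],0],[[0.0032,0,-0.0101],[0,-0.03,0],0]]'
```

```text
time: 4.45
tool_pos: [0.491, -0.1089, 0.1693]
tool_rot: [0.003, 0.995, 0.066, -0.073]
contact_force: [8.3, 4.8, -11.2]
gripper_width: 0.187
grasp_force: 58.7
```

```bash
python3 -m inch '[[[0.0037,0,-0.0099],[0,-0.03,0],0],[[0.0043,0,-0.0097],[0,-0.03,0],0],[[0.0049,0,-0.0095],[0,-0.03,0],0],[[0.0054,0,-0.0092],[0,-0.03,0],0],[[0.0059,0,-0.0089],[0,-0.03,0],0],[[0.0064,0,-0.0085],[0,-0.03,0],0],[[0.0069,0,-0.0082],[0,-0.03,0],0],[[0.0074,0,-0.0078],[0,-0.03,0],0]]'
python3 -m inch '[[[0.0078,0,-0.0074],[0,-0.03,0],0],[[0.0082,0,-0.0069],[0,-0.03,0],0],[[0.0086,0,-0.0065],[0,-0.03,0],0],[[0.009,0,-0.006],[0,-0.03,0],0],[[0.0093,0,-0.0055],[0,-0.03,0],0],[[0.0096,0,-0.005],[0,-0.03,0],0],[[0.0099,0,-0.0044],[0,-0.03,0],0],[[0,0,0],[0,0,0],0]]'
python3 - <<'E'
from h import *
p,r=tool(); print(r.as_matrix().round(3), (p+r.apply([0,0,.011])).round(4)); grab("wrist","w3.png")
E
```

```text
time: 5.25
tool_pos: [0.5493, -0.1007, 0.2249]
tool_rot: [0.011, 0.979, 0.065, -0.195]
contact_force: [-1.7, 4.0, -8.0]
gripper_width: 0.187
grasp_force: 58.7
time: 6.05
tool_pos: [0.6233, -0.0901, 0.234]
tool_rot: [0.017, 0.953, 0.064, -0.297]
contact_force: [-3.3, 8.3, -2.2]
gripper_width: 0.188
grasp_force: 58.7
[[ 0.816  0.133 -0.563]
 [ 0.113 -0.991 -0.07 ]
 [-0.568 -0.006 -0.823]] [ 0.6171 -0.0909  0.2249]
```

View pics/w3.png

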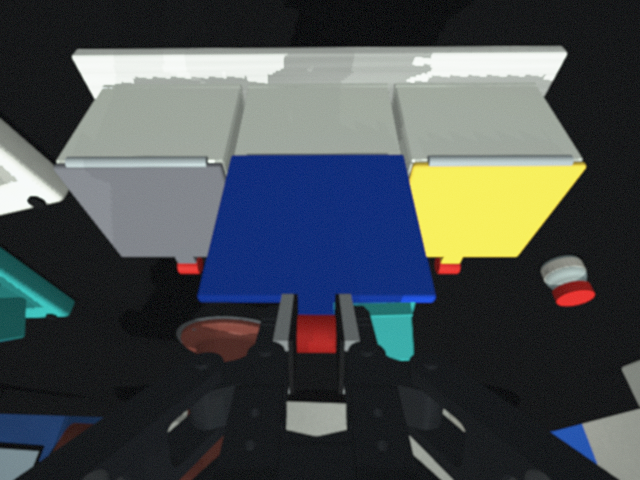

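The lid is well past upright, and the grey and yellow lids are still shut. Letting go and backing off.

```bash
python3 -m inch '[[[0,0,0],[0,0,0],0.5],[[0,0,0],[0,0,0],0.5],[[0,0,0],[0,0,0],0.5],[[0,0,-0.02],[0,0,0],0.5],[[0,0,-0.03],[0,0,0],0.5],[[0,0,-0.04],[0,0,0],0.5]]'
python3 -m inch '[[[-0.03,0,0],[0,0.12,0],0.5],[[-0.03,0,0],[0,0.12,0],0.5],[[-0.03,0,0],[0,0.12,0],0.5],[[-0.03,0,0],[0,0.12,0],0.5],[[-0.03,0,0],[0,0.12,0],0.5],[[-0.03,0,0.02],[0,0,0],0.5],[[0,0,0.02],[0,0,0],0.5],[[0,0,0],[0,0,0],0.5]]'
python3 - <<'E'
from h import *
p,r=tool(); im,d,c=grab("wrist","w4.png"); W=cloud(d,c); np.savez("w4.npz",im=im,W=W); print(p.round(4),r.as_matrix().round(3))
for l in("rack","rack_grip"): print(l,[(np.round(q["point"],4).tolist(),round(q["score"],2)) for q in manip.look_for("wrist",l)])
E
```

```text
time: 6.7
tool_pos: [0.6732, -0.0865, 0.3089]
tool_rot: [0.019, 0.953, 0.063, -0.296]
contact_force: [0.7, -0.2, -0.7]
gripper_width: 0.502
grasp_force: 0.0
time: 7.5
tool_pos: [0.5047, -0.1083, 0.319]
tool_rot: [-0.0, 0.998, 0.065, -0.001]
contact_force: [-0.0, 0.5, -0.4]
gripper_width: 0.5
grasp_force: 0.0
[ 0.5047 -0.1083  0.319 ] [[ 0.991  0.13  -0.003]
 [ 0.13  -0.991  0.001]
 [-0.002 -0.001 -1.   ]]
rack [([0.5511, -0.0937, 0.0411], 0.84)]
rack_grip [([0.5456, -0.0948, 0.0396], 0.75)]
```

View pics/w4.png

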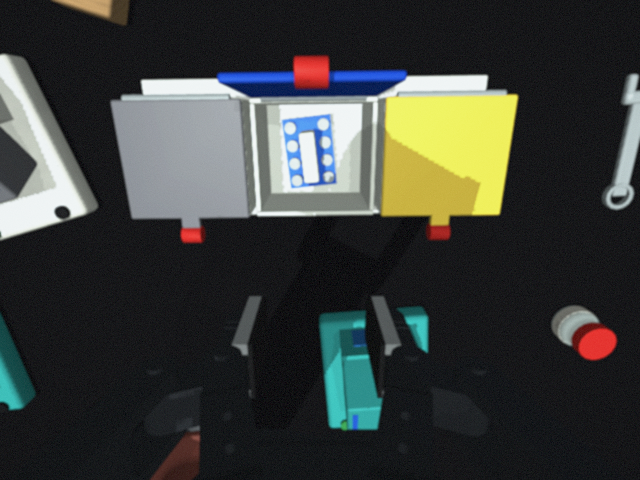

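The lid is open; the rack stands at (308,152) with its white fin at (310,156), turned slightly within the box.

```bash
python3 - <<'E'
from h import *
z=np.load("w4.npz"); im,W=z["im"].astype(int),z["W"]; r,b=im[...,0],im[...,2]
near=np.zeros(r.shape,bool); near[108:196,272:345]=1
for nm,m in(("fin",near&(W[...,2]>.084)&(W[...,2]<.1)),("blue",near&(b-r>50)&(W[...,2]>.03)&(W[...,2]<.05))):
    P=W[m]; rc=cv2.minAreaRect(P[:,:2].astype(np.float32)); bx=cv2.boxPoints(rc)
    e=[bx[1]-bx[0],bx[2]-bx[1]]; L=max(e,key=lambda v:np.hypot(*v)); print(nm,len(P),np.median(P,0).round(4),rc,"yaw",(np.arctan2(L[1],L[0])+np.pi/2)%np.pi-np.pi/2)
    C=np.cov(P[:,:2].T); v=np.linalg.eigh(C)[1][:,1]; print(" pca yaw",np.arctan(v[1]/v[0]), P.mean(0).round(4))
E
```

```text
fin 756 [ 0.5488 -0.0953  0.0925] ((0.5476987957954407, -0.09541081637144089), (0.04575101658701897, 0.014002842828631401), 13.95590877532959) yaw 0.2435764
 pca yaw 0.24362873189747805 [ 0.5485 -0.0953  0.0925]
blue 1664 [ 0.5541 -0.096   0.0408] ((0.5476422309875488, -0.09565755724906921), (0.07207723706960678, 0.04959864541888237), 14.03016185760498) yaw 0.24487233
 pca yaw 0.26985087808222774 [ 0.5519 -0.0954  0.0412]
```

Turning the hand half round so the camera sits on the robot side, clear of the open lid.

```bash
python3 -m inch '[[[0,0,0],[0,0,-0.1415],0.5],[[0,0,0],[0,0,-0.1415],0.5],[[0,0,0],[0,0,-0.1415],0.5],[[0,0,0],[0,0,-0.1415],0.5],[[0,0,0],[0,0,-0.1415],0.5],[[0,0,0],[0,0,-0.1415],0.5],[[0,0,0],[0,0,-0.1415],0.5],[[0,0,0],[0,0,-0.1415],0.5]]' >/dev/null
python3 -m inch '[[[0,0,0],[0,0,-0.1415],0.5],[[0,0,0],[0,0,-0.1415],0.5],[[0,0,0],[0,0,-0.1415],0.5],[[0,0,0],[0,0,-0.1415],0.5],[[0,0,0],[0,0,-0.1415],0.5],[[0,0,0],[0,0,-0.1415],0.5],[[0,0,0],[0,0,-0.1415],0.5],[[0,0,0],[0,0,-0.1415],0.5]]' >/dev/null
python3 -m inch '[[[0,0,0],[0,0,-0.1415],0.5],[[0,0,0],[0,0,-0.1415],0.5],[[0,0,0],[0,0,-0.1415],0.5],[[0,0,0],[0,0,-0.1415],0.5],[[0,0,0],[0,0,-0.1415],0.5],[[0,0,0],[0,0,-0.1415],0.5],[[0,0,0],[0,0,-0.1415],0.5],[[0,0,0],[0,0,0],0.5]]'
python3 - <<'E'
from h import *
p,r=tool(); M=r.as_matrix(); print(M.round(4),manip.state()["joint_pos"].__repr__())
t=np.array([.5477,-.0955,.0845]); print("shift in tool",(M.T@(t-p)).round(4),"yaw of tool y",np.arctan2(M[1,0],M[0,0]))
im,d,c=grab("wrist"); W=cloud(d,c)
P=W[(abs(W[...,2]-.0925)<.006)&(np.hypot(W[...,0]-.548,W[...,1]+.0955)<.03)]
print(len(P), P.mean(0) if len(P) else 0, cv2.minAreaRect(P[:,:2].astype(np.float32)) if len(P) else 0)
E
```

```text
time: 10.05
tool_pos: [0.5077, -0.1084, 0.3223]
tool_rot: [0.001, -0.122, 0.993, -0.0]
contact_force: [-0.1, 0.6, 1.2]
gripper_width: 0.501
grasp_force: 0.0
[[-9.701e-01 -2.425e-01  1.700e-03]
 [-2.425e-01  9.701e-01 -7.000e-04]
 [-1.400e-03 -1.100e-03 -1.000e+00]] array([-3.53645525e-01, -2.35039893e-01,  1.77345333e+00, -5.30496748e-05,
        1.60138898e+00, -2.16941403e+00])
shift in tool [-0.0416  0.003   0.2378] yaw of tool y -2.896621382877265
611 [ 0.54572992 -0.09709843  0.09248751] ((0.5466479063034058, -0.09689891338348389), (0.046026311814785004, 0.013389715924859047), 14.180888175964355)
```

```bash
python3 -m inch '[[[-0.02,0.0012,0.02],[0,0,0],0.5],[[-0.021,0.0012,0.03],[0,0,0],0.5],[[0,0,0.04],[0,0,0],0.5],[[0,0,0.04],[0,0,0],0.5],[[0,0,0.04],[0,0,0],0.5],[[0,0,0.03],[0,0,0],0.5],[[0,0,0.02],[0,0,0],0.5],[[0,0,0.017],[0,0,0],0.5]]'
python3 -m inch '[[[0,0,0],[0,0,0],0.5],[[0,0,0],[0,0,0],0],[[0,0,0],[0,0,0],0],[[0,0,0],[0,0,0],0],[[0,0,0],[0,0,0],0],[[0,0,0],[0,0,0],0]]'
```

```text
time: 10.9
tool_pos: [0.5458, -0.0958, 0.0824]
tool_rot: [-0.001, -0.121, 0.993, 0.0]
contact_force: [0.5, 0.2, -0.3]
gripper_width: 0.502
grasp_force: 0.0
time: 11.5
tool_pos: [0.5465, -0.0961, 0.0847]
tool_rot: [0.001, -0.122, 0.993, -0.0]
contact_force: [-0.4, 0.4, 2.7]
gripper_width: 0.151
grasp_force: 62.9
```

```bash
python3 -m inch '[[[0,0,-0.02],[0,0,0],0],[[0,0,-0.03],[0,0,0],0],[[0,0,-0.04],[0,0,0],0],[[0,0,-0.04],[0,0,0],0],[[0,0,-0.04],[0,0,0],0],[[0,0,-0.04],[0,0,0],0],[[0,0,-0.04],[0,0,0],0],[[0,0,-0.015],[0,0,0],0]]'
python3 -m inch '[[[-0.008,0.025,0],[0,0,0],0],[[-0.012,0.038,0],[0,0,0],0],[[-0.012,0.039,0],[0,0,0],0],[[-0.012,0.039,0],[0,0,0],0],[[-0.012,0.039,0],[0,0,0],0],[[-0.012,0.039,0],[0,0,0],0],[[-0.012,0.039,0],[0,0,0],0],[[-0.012,0.039,0],[0,0,0],0]]'
python3 -m inch '[[[-0.012,0.038,0],[0,0,0],0],[[-0.005,0.02,0],[0,0,0],0],[[0,0,0],[0,0,-0.09],0],[[0,0,0],[0,0,-0.09],0],[[0,0,0],[0,0,0],0],[[0,0,0],[0,0,0],0]]'
python3 - <<'E'
from h import *
p,r=tool(); print(p.round(4)); im,d,c=grab("wrist","w5.png"); np.savez("w5.npz",im=im,W=cloud(d,c),K=c[0],R=c[1],t=c[2],p=p,M=r.as_matrix())
E
```

```text
time: 12.3
tool_pos: [0.5467, -0.0963, 0.3535]
tool_rot: [0.003, -0.122, 0.993, -0.001]
contact_force: [0.0, 0.7, -1.4]
gripper_width: 0.155
grasp_force: 62.4
time: 13.1
tool_pos: [0.5623, 0.2159, 0.3462]
tool_rot: [-0.002, -0.122, 0.993, -0.0]
contact_force: [-0.1, -0.5, -2.1]
gripper_width: 0.153
grasp_force: 62.2
time: 13.7
tool_pos: [0.5652, 0.2746, 0.347]
tool_rot: [-0.001, -0.21, 0.978, -0.0]
contact_force: [-0.2, -0.3, -2.3]
gripper_width: 0.154
grasp_force: 62.2
[0.5652 0.2746 0.347 ]
```

View pics/w5.png

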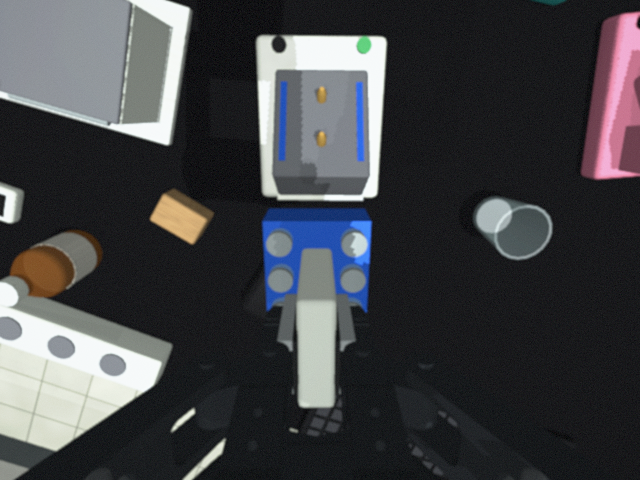

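Seat at (320,130), pegs at (321,95) and (321,137); rack held upright below at (317,260).

```bash
cat > seat.py <<'E'
from h import *
from scipy.optimize import least_squares
def seat(im,W,c0=(.505,.25)):
    im=im.astype(int); r,g,b=im[...,0],im[...,1],im[...,2]
    near=np.hypot(W[...,0]-c0[0],W[...,1]-c0[1])<.06
    P=W[near&(W[...,2]>.07)&(abs(r-b)<30)&(abs(r-g)<20)]
    # plane by robust fit started at the nominal plane
    nv=np.array([-.5*np.cos(.43),-.5*np.sin(.43),.866]); q=np.array([*c0,.105])
    for tol in(.012,.006,.003,.002,.002):
        Q=P[abs((P-q)@nv)<tol]; q=Q.mean(0); nv=np.linalg.svd(Q-q,full_matrices=False)[2][2]; nv*=np.sign(nv[2])
    yaw=np.arctan2(-nv[1],-nv[0]); print("plane",len(Q),"slope",np.degrees(np.arccos(nv[2])).round(2),"yaw",yaw.round(4))
    h=(W-q)@nv
    m=near&(r-b>40)&(h>.002)&(h<.02); G=W[m]; hg=h[m]; print("peg px",len(G), "max h",hg.max().round(4))
    yv=np.array([-np.sin(yaw),np.cos(yaw),0]); yv-=yv@nv*nv; yv/=np.linalg.norm(yv); xv=np.cross(yv,nv)
    uv=np.c_[(G-q)@xv,(G-q)@yv]; rad=np.clip(np.where(hg>.011,.0045-.0025*(hg-.011)/.006,.0045),.002,.0045)
    up=uv[:,0]>np.median(uv[:,0]) if 0 else cv2.kmeans(uv.astype(np.float32),2,None,(3,50,1e-6),5,0)[1].ravel()
    a=[uv[up==k] .mean(0) for k in(0,1)]; sg=np.where(up==int(a[1][0]>a[0][0]),1,-1)
    def res(s):
        cx=s[0]+sg*.022*np.cos(s[2]); cy=s[1]+sg*.022*np.sin(s[2]); return np.hypot(uv[:,0]-cx,uv[:,1]-cy)-rad
    s=least_squares(res,[*uv.mean(0),0],loss="soft_l1",f_scale=.001); o=q+s.x[0]*xv+s.x[1]*yv
    X=xv*np.cos(s.x[2])+yv*np.sin(s.x[2]); print("peg dyaw",s.x[2].round(4),"rms",np.sqrt((s.fun**2).mean()).round(5),"peg sep",np.linalg.norm(a[0]-a[1]).round(4))
    # blue rails for y and yaw
    m=near&(b-r>60)&(abs(h)<.012); B=W[m]; ub=np.c_[(B-q)@xv,(B-q)@yv]; mid=(ub[:,1].min()+ub[:,1].max())/2
    L,Rr=ub[ub[:,1]>mid],ub[ub[:,1]<=mid]
    print("rails mid y vs pegs",((np.median(L[:,1])+np.median(Rr[:,1]))/2-s.x[1]).round(4),"rail yaw",[np.polyfit(t[:,0],t[:,1],1)[0].round(4) for t in(L,Rr)])
    print("origin",o.round(4),"normal",nv.round(4),"X",X.round(4),"yaw X",np.arctan2(X[1],X[0]).round(4)); return o,X,nv
E
python3 - <<'E'
from seat import *
z=np.load("w5.npz"); im,W=z["im"],z["W"]; o,X,n=seat(im,W); np.savez("seat.npz",o=o,X=X,n=n)
# rack in hand, tool frame
T=(W-z["p"])@z["M"]; i=im.astype(int); m=(i[...,2]-i[...,0]>50); m[:205]=0; m[312:]=0; m[:,:255]=0; m[:,378:]=0
B=T[m&(T[...,2]>.035)&(T[...,2]<.06)]; print("rack top blue",len(B),np.median(B,0).round(4),"y range",np.percentile(B[:,1],[1,99]).round(4),"xmax",np.percentile(B[:,0],99).round(4))
A=np.c_[B[:,:2],np.ones(len(B))]; print("top plane tilt",np.linalg.lstsq(A,B[:,2],rcond=None)[0].round(4))
E
```

```text
plane 8004 slope 29.96 yaw 0.4134
peg px 221 max h 0.0182
peg dyaw 0.0042 rms 0.0005 peg sep 0.0436
rails mid y vs pegs 0.0004 rail yaw [np.float64(0.0038), np.float64(0.0036)]
origin [0.4937 0.2464 0.1057] normal [-0.4573 -0.2006  0.8664] X [0.7917 0.3519 0.4994] yaw X 0.4183
rack top blue 5382 [ 0.0259 -0.0006  0.0439] y range [-0.0254  0.024 ] xmax 0.036
top plane tilt [ 0.1141 -0.0004  0.0424]
```

```bash
cat > plan.py <<'E'
from h import *
def plan(off,rx=0.,ry=-.0007,rz=.068):
    z=np.load("seat.npz"); o,X,n=z["o"],z["X"],z["n"]; X=X-X@n*n; X/=np.linalg.norm(X)
    M=np.c_[-X,np.cross(n,X),-n]; t=o+off*n-M@np.array([rx,ry,rz]); p,r=tool()
    rv=(r.inv()*R.from_matrix(M)).as_rotvec()
    print("turn",rv.round(4),"shift before turn",r.inv().apply(t-p).round(4),"shift after turn",(M.T@(t-p)).round(4),"tcp target",t.round(4))
E
python3 - <<'E'
from plan import *
plan(.05)
z=np.load("w5.npz"); im,W=z["im"],z["W"]; T=(W-z["p"])@z["M"]; i=im.astype(int); m=(i[...,2]-i[...,0]>50); m[:205]=0; m[312:]=0
B=T[m&(abs(T[...,2]-.0435)<.004)&(abs(T[...,1])<.023)&(T[...,0]<.034)]; A=np.c_[B[:,:2],np.ones(len(B))]; print(len(B),"tilt",np.linalg.lstsq(A,B[:,2],rcond=None)[0].round(4))
E
```

```text
turn [ 0.0037 -0.5249  0.005 ] shift before turn [0.1356 0.0049 0.1398] shift after turn [0.1874 0.0045 0.053 ] tcp target [0.4394 0.2233 0.2079]
3363 tilt [ 0.0053 -0.0015  0.0435]
```

```bash
python3 -m inch '[[[0,0,0],[0.001,-0.105,0.001],0],[[0,0,0],[0.001,-0.105,0.001],0],[[0,0,0],[0.001,-0.105,0.001],0],[[0,0,0],[0.001,-0.105,0.001],0],[[0,0,0],[0,-0.105,0.001],0],[[0.03,0.001,0],[0,0,0],0],[[0.037,0.001,0],[0,0,0],0],[[0.04,0.001,0],[0,0,0],0]]'
python3 -m inch '[[[0.04,0.001,0],[0,0,0],0],[[0.03,0,0.01],[0,0,0],0],[[0.01,0,0.02],[0,0,0],0],[[0,0,0.01],[0,0,0],0],[[0,0,0],[0,0,0],0],[[0,0,0],[0,0,0],0]]'
python3 - <<'E'
from plan import *
plan(.03); grab("wrist","w6.png")
E
```

```text
time: 14.55
tool_pos: [0.4787, 0.239, 0.2942]
tool_rot: [0.254, -0.2, 0.945, 0.053]
contact_force: [0.2, 0.1, -2.2]
gripper_width: 0.151
grasp_force: 62.2
time: 15.15
tool_pos: [0.4353, 0.2206, 0.2215]
tool_rot: [0.254, -0.201, 0.945, 0.053]
contact_force: [0.8, -0.3, -1.5]
gripper_width: 0.155
grasp_force: 62.3
turn [0.0004 0.0028 0.0015] shift before turn [0.0027 0.0008 0.0342] shift after turn [0.0026 0.0009 0.0342] tcp target [0.4486 0.2274 0.1906]
```

View pics/w6.png

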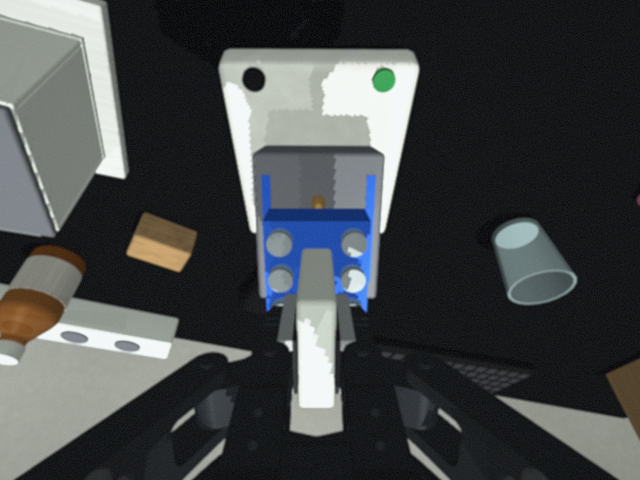

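Rack is lined up above the seat: rails at (266,190) and (371,190) evenly to either side, uphill... downhill peg just visible at (318,202). Approaching to just above the peg tips.

```bash
python3 -m inch '[[[0.0026,0.0009,0.02],[0,0.0028,0],0],[[0,0,0.014],[0,0,0],0],[[0,0,0.008],[0,0,0],0],[[0,0,0],[0,0,0],0],[[0,0,0],[0,0,0],0]]'
python3 - <<'E'
from plan import *
plan(0)
im,d,c=grab("wrist"); W=cloud(d,c); p,r=tool(); o=np.load("seat.npz"); Xs=o["X"]; n=o["n"]; Y=np.cross(n,Xs)
S=np.stack([(W-o["o"])@v for v in(Xs,Y,n)],-1); i=im.astype(int); b=i[...,2]-i[...,0]>50
ra=S[b&(abs(S[...,2])<.008)&(abs(S[...,1])<.05)&(S[...,0]>-.06)&(S[...,0]<.06)]
L,Rr=ra[ra[:,1]>0],ra[ra[:,1]<0]; print("rails y",np.median(L[:,1]),np.median(Rr[:,1]),[np.polyfit(t[:,0],t[:,1],1)[0].round(4) for t in(L,Rr)])
k=S[b&(abs(S[...,2]-.046)<.006)&(abs(S[...,1])<.03)&(abs(S[...,0])<.05)]
print("rack top",len(k),np.percentile(k[:,1],[1,99]).round(4),"x",np.percentile(k[:,0],[1,99]).round(4),"z",np.median(k[:,2]).round(4))
A=np.c_[k[:,:2],np.ones(len(k))]; print("tilt",np.linalg.lstsq(A,k[:,2],rcond=None)[0].round(4))
g=S[(i[...,0]-i[...,2]>40)&(S[...,2]>.002)&(S[...,2]<.019)&(np.hypot(S[...,0],S[...,1])<.04)]; print("peg",len(g),g.mean(0).round(4) if len(g) else 0)
E
```

```text
time: 15.7
tool_pos: [0.4518, 0.229, 0.1837]
tool_rot: [0.253, -0.201, 0.945, 0.053]
contact_force: [0.3, 0.2, -2.7]
gripper_width: 0.153
grasp_force: 62.2
turn [0.0005 0.0002 0.002 ] shift before turn [-0.0002 -0.0002  0.0222] shift after turn [-0.0002 -0.0002  0.0222] tcp target [0.4623 0.2334 0.1646]
rails y 0.03622985822090885 -0.035414395670446755 [np.float64(-0.0069), np.float64(0.0001)]
rack top 4799 [-0.0245  0.025 ] x [-0.0358  0.0072] z 0.0461
tilt [0.0262 0.003  0.0466]
peg 0 0
```

```bash
python3 -m inch '[[[0,0,0.005],[0,0,0],0],[[0,0,0.005],[0,0,0],0],[[0,0,0.004],[0,0,0],0],[[0,0,0],[0,0,0],0]]'; python3 -m inch '[[[0,0,0.003],[0,0,0],0],[[0,0,0.003],[0,0,0],0],[[0,0,0.001],[0,0,0],0],[[0,0,0],[0,0,0],0],[[0,0,0],[0,0,0],0]]'
python3 -c "
from plan import *
plan(0)"
```

```text
time: 16.15
tool_pos: [0.4578, 0.2317, 0.17]
tool_rot: [0.252, -0.201, 0.945, 0.052]
contact_force: [0.0, -0.1, -2.1]
gripper_width: 0.152
grasp_force: 62.3
time: 16.65
tool_pos: [0.461, 0.2331, 0.1646]
tool_rot: [0.253, -0.201, 0.945, 0.052]
contact_force: [0.4, 0.2, -2.8]
gripper_width: 0.156
grasp_force: 62.2
turn [ 0.0006 -0.0006  0.0021] shift before turn [-0.0011 -0.0003  0.0006] shift after turn [-0.0011 -0.0003  0.0006] tcp target [0.4623 0.2334 0.1646]
```

Nearly home with no contact yet. Pressing gently until the force shows.

```bash
python3 -m inch '[[[-0.0007,0,0.001],[0,0,0],0],[[0,0,0.001],[0,0,0],0],[[0,0,0],[0,0,0],0]]'; python3 -m inch '[[[0,0,0.001],[0,0,0],0],[[0,0,0],[0,0,0],0],[[0,0,0],[0,0,0],0]]'
```

```text
time: 16.95
tool_pos: [0.4614, 0.2334, 0.1646]
tool_rot: [0.251, -0.202, 0.945, 0.052]
contact_force: [-23.6, -10.3, 18.0]
gripper_width: 0.154
grasp_force: 66.7
time: 17.25
tool_pos: [0.4615, 0.2335, 0.1646]
tool_rot: [0.25, -0.202, 0.945, 0.052]
contact_force: [-35.5, -15.8, 26.1]
gripper_width: 0.156
grasp_force: 68.9
```

On the seat. Relieving the side load, then releasing.

```bash
python3 -m inch '[[[0.001,0,-0.0015],[0,0,0],0],[[0,0,0],[0,0,0],0]]'; python3 -m inch '[[[0,0,0],[0,0,0],0.15],[[0,0,0],[0,0,0],0.25],[[0,0,0],[0,0,0],0.4],[[0,0,0],[0,0,0],0.5],[[0,0,0],[0,0,0],0.5],[[0,0,-0.02],[0,0,0],0.5],[[0,0,-0.03],[0,0,0],0.5],[[0,0,-0.04],[0,0,0],0.5]]'; python3 -m inch '[[[0,0,-0.04],[0,0,0],0.5],[[-0.03,0,-0.02],[0,0,0],0.5],[[-0.03,0,0],[0,0,0],0.5],[[0,0,0],[0,0,0],0.5],[[0,0,0],[0,0,0],0.5]]'
python3 - <<'E'
from h import *
im,d,c=grab("wrist","w7.png"); W=cloud(d,c); p,r=tool(); o=np.load("seat.npz"); X=o["X"]; n=o["n"]; Y=np.cross(n,X)
S=np.stack([(W-o["o"])@v for v in(X,Y,n)],-1); i=im.astype(int); b=(i[...,2]-i[...,0]>50)
k=S[b&(abs(S[...,2]-.024)<.006)&(abs(S[...,1])<.032)&(abs(S[...,0])<.05)]
A=np.c_[k[:,:2],np.ones(len(k))]; f=np.linalg.lstsq(A,k[:,2],rcond=None)[0]; g=k[abs(A@f-k[:,2])<.0015]
print("block top plane",len(k),np.linalg.lstsq(np.c_[g[:,:2],np.ones(len(g))],g[:,2],rcond=None)[0].round(4),np.median(g[:,2]).round(4)); print(cv2.minAreaRect(g[:,:2].astype(np.float32)))
m=S[(abs(S[...,2]-.076)<.004)&(abs(S[...,0])<.04)&(abs(S[...,1])<.03)]; print("fin",len(m),m.mean(0).round(4) if len(m) else 0, cv2.minAreaRect(m[:,:2].astype(np.float32)) if len(m) else 0)
ra=S[(i[...,2]-i[...,0]>60)&(abs(S[...,2])<.008)&(abs(abs(S[...,1])-.036)<.008)&(abs(S[...,0])<.06)]; print("rails",[np.median(t[:,1]).round(4) for t in(ra[ra[:,1]>0],ra[ra[:,1]<0])])
P=S[(abs(S[...,2])<.005)&(abs(S[...,0])<.05)&(abs(S[...,1])<.045)]; print("seat surface z",np.median(P[:,2]).round(4))
E
```

```text
time: 17.45
tool_pos: [0.4615, 0.2335, 0.1646]
tool_rot: [0.253, -0.201, 0.945, 0.053]
contact_force: [-10.1, -2.2, 8.2]
gripper_width: 0.151
grasp_force: 64.3
time: 18.25
tool_pos: [0.4191, 0.2148, 0.2397]
tool_rot: [0.251, -0.201, 0.945, 0.052]
contact_force: [1.4, 0.4, 0.4]
gripper_width: 0.499
grasp_force: 0.0
time: 18.75
tool_pos: [0.4403, 0.2243, 0.3225]
tool_rot: [0.252, -0.201, 0.945, 0.052]
contact_force: [-0.1, -0.3, -1.1]
gripper_width: 0.499
grasp_force: 0.0
block top plane 2753 [0.0024 0.0006 0.0241] 0.0241
((-0.0008653923869132996, 6.773136556148529e-05), (0.07215341925621033, 0.05005854740738869), 0.2429647296667099)
fin 1346 [-0.0015  0.      0.0759] ((-0.0007581748068332672, 5.343928933143616e-06), (0.04542313143610954, 0.013549277558922768), 0.10606273263692856)
rails [np.float64(0.0364), np.float64(-0.0355)]
seat surface z 0.0001
```

View pics/w7.png

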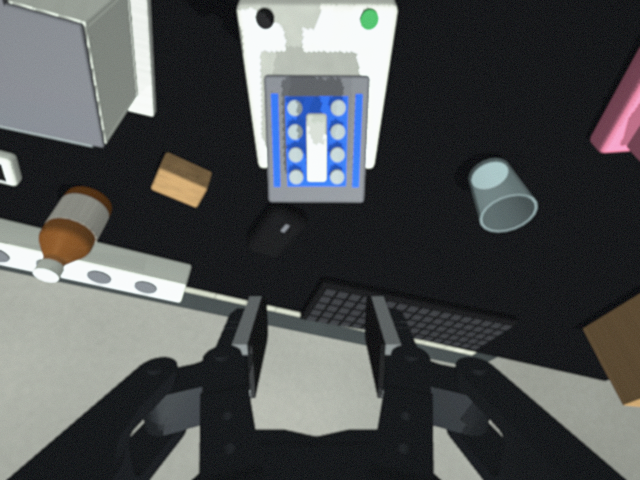

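The rack sits flush and central on the seat at (316,140): offsets under 1 mm, block top at 24.1 mm, tilt about 0.002. The gripper is clear of everything.

```bash
python3 -c "
from plant import manip
print(manip.job_done())"
```

```text
the job is handed in; nothing more can be done
None
```

The job is handed in, with no verdict returned: the blue lid was opened, the blue rack was measured flush on the white drive's pegs (within about 1 mm) and released, and the yellow and grey lids and the bystanders were left alone.

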